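Arm the red guarded power switch

ROBOT

A 7-joint arm with a two-finger parallel gripper is mounted at the origin on a cart in front of the work surface, level with it; the furniture and walls round the work are solid. World frame = base frame: x ahead of the robot, y to its left, z up, the work surface at z = 0. Lengths are in m, angles in degrees, forces in N, time in s.
With the tool pointing down it reaches from about 0.425 to 0.95 m from the base axis. Payload 16.7 kg.
Tool frame: the origin (TCP) lies midway between the tips of the shut fingers; the grasp point (between the pads) lies env.pinch_z behind it (env.pinch_z is the distance from the TCP to the grasp point, in m); z points along the fingers, y is the line along which they close (so a half turn about z gives the same grasp; the last joint's range is limited). The gripper opens to 94 mm and grips with 3 to 60 N. Pads are 16 mm wide; open, the fingers measure 119 mm over their backs; the gripper's body (75 mm by 177 mm) begins 78 mm behind the grasp point.
Start: joints at [56.465, 24.414, 4.234, 92.017, -1.954, 63.644, -3.845], TCP at [0.285, -0.612, 0.205] pointing down, gripper open.
Joint ranges: [-163.25, 163.25], [-28.42, 122.38], [-70.27, 78.77], [12.13, 141.07], [-58.53, 238.53], [9.26, 117.41], [-156.51, 156.51]. Speed limits (degrees/s): [108.29, 108.29, 136.94, 136.94, 172.46, 172.46, 172.46].

INTERFACE

Orientations are given as [roll, pitch, yaw] about the fixed x, y, z axes, in that order (R = Rz(yaw) Ry(pitch) Rx(roll)).
In Python, from rig import state, vision, env gives the robot as it stands.
- The arm moves only by the tool apply_moves, never from a script. Its argument "plan" is a list of rows, each an object with "translation": the shift along the tool's x, y, z in m, a list of three; "rot": the turn, a rotation vector about the tool's x, y, z in rad, a list of three. A call has 1 to 10 rows; each row is the pose to reach, as a shift and turn from the pose commanded when the call began, along the tool's axes at that moment; what a row does not reach only later rows make up. A row lasts 1/10 s, in which the tool goes at most 50 mm and 8.59 degrees, less where a joint would pass 70% of its speed; a pose out of reach is approached as far as the arm can. A call with a gripper value outside its range is refused whole. "jaw" is the finger opening in m, from 0 to 0.094, set as the call begins (left out, the last holds). The fingers move at their own pace and stop on an object; the grip force is fixed at half the most. Time passes only in rows, so rows that repeat a pose let the fingers close. It gives the time, the measured TCP pose, the force, the opening and the grip force at its end, in the units of the state.
- state(): the state, without advancing time (a new reading comes with each control period).
- vision.grab_frame(name): name is "side" or "top"; returns a dict with "image" (384x512x3 uint8, blue, green, red), "vfov" (degrees; the focal length in pixels is half the picture's height over the tangent of half this angle, whatever the lens; pixels are square), "cx", "cy" (the principal point, pixels), "distortion" ([k1, k2, p1, p2, k3] as OpenCV has them; the pictures are not rectified), "world_to_cam" (4x4, takes a point from world to camera coordinates). Camera axes: x right, y down, z forward; pixel columns grow to the right and rows downward; lengths in m; the calibration is good to about 2 mm. A picture is of the moment at which its call begins. There is no depth.
- env.finish_job(): hands the job in; it is judged then, once.
The state is a dict: "t": time; "joint_pos": joint angles; "joint_velocities": joint speeds; "tau": joint torques, N m; "tcp_pos": TCP position; "tcp_rot": TCP orientation; "force": force on the tool from outside, world axes, zero at the start; "wrist_torque": the same for the moment, N m; "grip_width": finger opening in m; "gripper_force": force on a finger pad.
Only numpy, scipy, OpenCV 4.12 (cv2) and the standard library are available. Lean on these libraries where they do the work, as an engineer would, in place of code of your own. Each camera call takes 0.05 s, during which the arm holds its last target. There are 200 camera calls.

TASK

Switch on the power box that has the red guard: raise the red guard with a finger, and while the finger keeps it up push the toggle beneath fully over, away from the guard's free front edge to its far stop, then draw back so that the guard drops shut over the toggle. Work gently with the fingers only: do not force the guard, do not shift or lift the box, leave the yellow guard and its toggle as they are, and do not disturb the things standing around.

Things in the scene. Friction and masses are not known exactly. Their poses are not given: they have to be found in the camera images.
- red_box: grey power box with a red guard on top, 150 (x) x 120 (y) x 55 mm high, 2.5 kg, loose on rubber feet. Origin: centre of its underside; +x runs from the guard's free front edge to its hinge, within 0.45 rad of straight away from the robot. Flat top at z = 55, with only flat fittings near its back
- red_hinge (a point): middle of the red guard's hinge line (parallel to the box's y), low behind the toggle, 6 mm above the box top: x = 20, y = 0, z = 61 mm in the box frame
- red_guard (a joint): red guard's angle (rad): 0 shut, grows as the front edge rises and swings back, stop 1.2. Top plate 52 long (x), 70 wide (y), 3 mm thick, on two side cheeks. Front open: a finger slanting forward and down (10 to 30 degrees off upright; an upright one jams), pushed in low against the front tab, wedges it up with a few N. Weak spring: let go it falls shut, so keep the finger under it
- red_lip (a point): middle of the red guard's front edge, on the plate's underside, moving with the guard; shut: x = -26, z = 91 mm in the box frame, 36 over the box top. A tab 44 mm wide leans forward and up from it: its top edge is 6 mm further forward and 10 mm higher. The cheeks, 64 mm apart inside, reach down to 8 mm over the box top and begin 10 mm behind the edge
- red_toggle (a joint): angle (rad) of the toggle under the red guard, about the box's y: starts at 0 to 0.06 (off, leaning 0.45 rad from vertical to the guard's front edge); 0.9 at the far stop (on, leaning 0.45 rad to the hinge). No spring, stays where left; about 1.5 N at its tip moves it. Pivot at x = 9, y = 0, z = 57 mm in the box frame
- red_tip (a point): tip of that toggle, a black paddle 16 mm wide (y), 7 mm thick, 24 mm from the pivot. Off: x = -1, z = 79 mm in the box frame, 25 mm behind the guard's front edge; on: x = 19, z = 79
- yellow_box: the same box with a yellow guard: same sizes and frame; to be left alone. The two boxes may have changed places, left and right
- yellow_guard (a joint): angle of the yellow guard, as red_guard
- yellow_toggle (a joint): angle of the toggle under the yellow guard, as red_toggle; stays at about 0
- beaker: small glass beaker, 54 mm wide, 69 mm high; loose bystander, origin under its centre
- wash_bottle: white wash bottle with red cap and bent spout, 66 x 95 x 197 mm; loose bystander, origin under its centre
- specimen_cup: specimen cup with red lid, 72 mm wide, 76 mm high; loose bystander, origin under its centre
- timer: white bench timer, 68 x 68 x 20 mm; loose bystander, origin under its centre
- petri: petri dish, 90 mm wide, 15 mm high; loose bystander, origin under its centre

How it is judged (in metres and radians):
On the way, in this order (a step that is already met when the one before it is completed fails the run):
1. the red guard is raised (over 0.1 rad) before the toggle is halfway (value of joint red_guard above 0.1 rad and value of joint red_toggle below 0.45 rad), for 0.1 s.
2. the toggle is pushed over while the guard is held up by a finger (value of joint red_toggle above 0.7 rad and value of joint red_guard above 0.1 rad and contact force between the fingers and red_box above 0.05 N), for 0.05 s.
At the end, for the whole second after the job is handed in: the red toggle stands on (over 0.7 of its 0.9 rad), the red guard is shut over it (under 0.05 rad), the yellow guard is shut and its toggle off, and both boxes stand within 20 mm of where they were, at rest (value of joint red_toggle above 0.7 rad and value of joint each of red_guard, yellow_guard below 0.05 rad and value of joint yellow_toggle below 0.15 rad and distance of each of red_box, yellow_box from where it was at the start of the episode below 0.02 m and linear speed of red_box below 0.01 m/s); the robot touches nothing.
It fails at once if the toggle is pushed while the guard is down (value of joint red_toggle above 0.3 rad and velocity of joint red_toggle above 0.05 rad/s and value of joint red_guard below 0.03 rad).
It fails at once if the red guard is pinched or forced (over 20 N from the fingers) (contact force between the fingers and red_guard above 20 N).
It fails at once if the red box is lifted, tipped or shifted (height (world z) of red_box above 0.01 m or angle between red_box's own z axis and vertical above 0.1 rad or distance of red_box from where it was at the start of the episode above 0.03 m).
It fails at once if the yellow box, its guard or its toggle is disturbed (distance of yellow_box from where it was at the start of the episode above 0.02 m or value of joint yellow_guard above 0.2 rad or value of joint yellow_toggle above 0.25 rad).
It fails at once if a bystander is shifted, lifted or knocked over (distance of any of beaker, wash_bottle, specimen_cup, timer, petri from where it was at the start of the episode above 0.03 m or angle between any of beaker, wash_bottle, specimen_cup's own z axis and vertical above 0.4 rad).
It also fails if it takes over 35 s, if anything falls off the work surface, if the arm or the gripper's body presses on something with over 40 N, if the wrist force passes 120 N, or if a joint passes its speed limit or range.

## Working session

There is one attempt and no reset: what is moved stays moved. The work goes in short steps, Python scripts to look and compute and a tool call to move; the robot and the scene stay as the last step left them, time stands still between calls to the robot, and variables do not carry over. Pictures are saved under pics/ and viewed, at most 10 in all, crops included, and the job is handed in when it is done.

Besides the shell and the picture viewer there is one more tool, called after ">>>" in YAML: its name, and indented under it one key for each argument. apply_moves: Moves the arm, as the interface text tells. Its arguments: {"type":"object","properties":{"plan":{"type":"array"},"jaw":{"type":"number"}},"required":["plan"]}

```bash
mkdir -p pics; ls; python3 - <<'E'
from rig import state, vision, env
import cv2, pickle
s=state(); print(s); print(env.pinch_z)
for n in("side","top"):
    f=vision.grab_frame(n); cv2.imwrite(f"pics/{n}0.png",f["image"]); pickle.dump(f,open(f"pics/{n}0.pkl","wb"))
    print(n,{k:v for k,v in f.items() if k!="image"})
E
```

```text
pics
{'t': 0.0, 'joint_pos': array([56.46315514, 24.45102485,  4.23179575, 92.05330976, -1.9520525 ,
       63.6425968 , -3.84368285]), 'joint_velocities': array([-0.09975887,  0.07150324, -0.00022439, -0.01833525,  0.04587033,
       -0.02884835, -0.00657986]), 'tau': array([ 1.20827764e-03, -9.35830164e+01,  3.66798073e+00, -4.54187930e+01,
       -4.85575385e-02,  2.03712273e-02,  1.03610193e-04]), 'tcp_pos': array([ 0.28472706, -0.6115163 ,  0.20475164]), 'tcp_rot': array([-1.79925576e+02,  7.36887728e-03,  2.49704938e+01]), 'force': array([-0.27543882, -0.15044327,  1.18856375]), 'wrist_torque': array([-0.00428518, -0.03590791,  0.01270771]), 'gripper_force': 0.0, 'grip_width': 0.09409925295341535}
0.0188
side {'vfov': 43.2898344099375, 'cx': 262.83073326930173, 'cy': 190.70667863118817, 'distortion': array([-0.14923469,  0.        ,  0.        ,  0.        ,  0.        ]), 'world_to_cam': array([[ 0.99145026, -0.13024527,  0.00790895, -0.56430855],
       [-0.08220329, -0.67051902, -0.73732413,  0.07195308],
       [ 0.10133609,  0.73037006, -0.67549284,  1.84485104],
       [ 0.        ,  0.        ,  0.        ,  1.        ]])}
top {'vfov': 44.242401004920204, 'cx': 256.9083251771137, 'cy': 191.8548362438872, 'distortion': array([0.01904436, 0.        , 0.        , 0.        , 0.        ]), 'world_to_cam': array([[-2.74999017e-02, -9.99620809e-01,  1.41170996e-03,
        -2.19991751e-03],
       [-9.92703418e-01,  2.71436817e-02, -1.17486787e-01,
         5.58850677e-01],
       [ 1.17403919e-01, -4.63228440e-03, -9.93073442e-01,
         1.44285264e+00],
       [ 0.00000000e+00,  0.00000000e+00,  0.00000000e+00,
         1.00000000e+00]])}
```

View pics/top0.png

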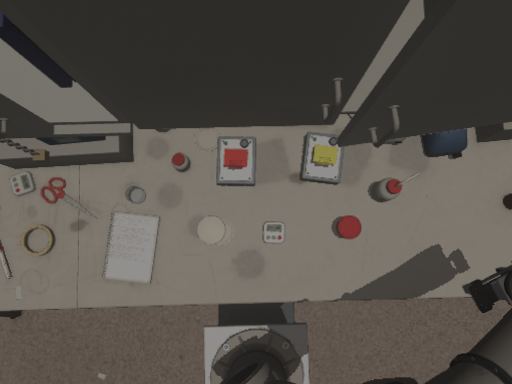

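View pics/side0.png

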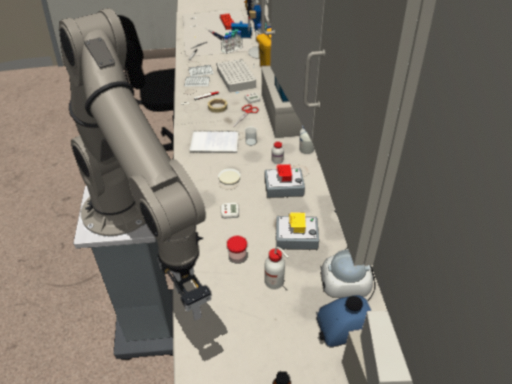

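The top view shows the red box at about (237,161), the yellow box at (323,157), the petri dish at (212,230) and the timer at (274,232). The side view shows the red box at about (285,181). Next I'll enlarge both.

```bash
python3 - <<'E'
import cv2, numpy as np
a=cv2.imread("pics/top0.png")[130:192,210:272]; b=cv2.imread("pics/side0.png")[155:205,255:315]
a=cv2.resize(a,None,fx=8,fy=8,interpolation=cv2.INTER_CUBIC)
cv2.imwrite("pics/topc.png",a)
b=cv2.resize(b,None,fx=10,fy=10,interpolation=cv2.INTER_CUBIC); cv2.imwrite("pics/sidec.png",b)
E
```

```text
(no output)
```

View pics/topc.png

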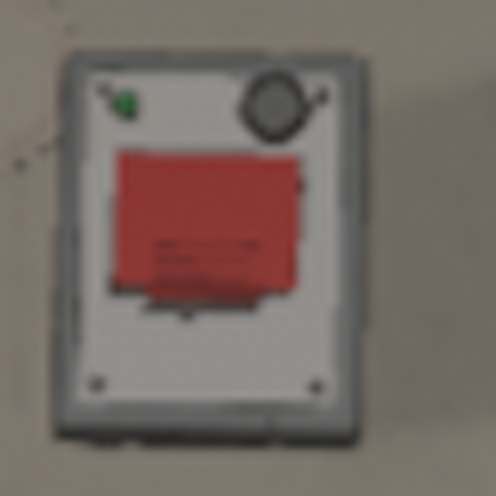

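View pics/sidec.png

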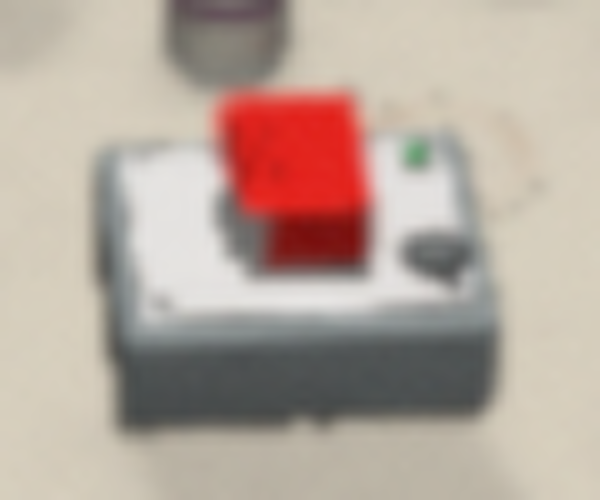

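The top crop shows the guard plate corners at (118,152), (300,156), (296,292) and (110,286), with the screws at (97,384), (316,387), (104,90) and (321,97). The side crop shows the guard top corners at (220,98), (352,95), (368,208) and (245,212), and the box bottom near corners at about (120,430) and (490,415). I'll fit the box pose to these.

```bash
cat > h.py <<'E'
import cv2, numpy as np, pickle
from scipy.optimize import least_squares
from scipy.spatial.transform import Rotation as R
def K(f):
    F=192/np.tan(np.radians(f["vfov"]/2)); return np.array([[F,0,f["cx"]],[0,F,f["cy"]],[0,0,1]])
def proj(f,P):
    T=f["world_to_cam"]; return cv2.projectPoints(np.array(P,float),cv2.Rodrigues(T[:3,:3])[0],T[:3,3],K(f),f["distortion"])[0][:,0]
def onplane(f,uv,z):
    u=cv2.undistortPoints(np.array([[uv]],float),K(f),f["distortion"])[0,0]; T=f["world_to_cam"]
    d=T[:3,:3].T@np.array([*u,1]); c=-T[:3,:3].T@T[:3,3]; return c+d*(z-c[2])/d[2]
def load(n): return pickle.load(open(f"pics/{n}.pkl","rb"))
E
python3 - <<'E'
from h import *
t=load("top0"); s=load("side0")
tp=lambda L:(np.array(L)+.5)/8-.5+[210,130]
sp=lambda L:(np.array(L)+.5)/10-.5+[255,155]
G=np.array([[26,35,94],[26,-35,94],[-26,-35,94],[-26,35,94]])/1e3
B=np.array([[-75,-60,0],[75,-60,0]])/1e3
tg=tp([[118,152],[300,156],[296,290],[110,286]]); ts=tp([[97,384],[316,387],[104,90],[321,97]])
sg=sp([[352,95],[368,208],[245,212],[220,98]]); sb=sp([[120,430],[490,415]])
def W(p,Q): return Q@R.from_euler("z",p[2]).as_matrix().T+[p[0],p[1],0]
def res(p,m):
    S=np.array([[-p[3],p[4],.055],[-p[3],-p[4],.055],[p[3],p[4],.055],[p[3],-p[4],.055]])
    r=[]
    if "t" in m: r+=[proj(t,W(p,G))-tg,proj(t,W(p,S))-ts]
    if "s" in m: r+=[proj(s,W(p,G))-sg,proj(s,W(p,B))-sb]
    return np.vstack(r).ravel()
x0=[*onplane(t,(236,158),.09)[:2],0,.055,.045]
for m in("t","s","ts"):
    o=least_squares(res,x0,args=(m,),loss="soft_l1"); print(m,o.x.round(4),res(o.x,m).reshape(-1,2).round(1).tolist())
for n,uv,z in[("petri",(212,230),.015),("timer",(274,232),.02),("cup",(349,227),.076),("wash",(390,188),.19),("beaker",(138,195),.069),("other",(180,161),.07),("yellow",(325,155),.094),("wall",(237,127),0)]: print(n,onplane(t,uv,z).round(3))
E
```

```text
t [ 0.6588  0.0452 -0.048   0.0575  0.0423] [[-0.4, -0.2], [-0.0, -0.2], [0.1, 0.0], [0.1, 0.0], [-0.0, -0.0], [-0.0, 0.2], [0.2, 0.2], [0.2, -0.1]]
s [ 0.6585  0.0467 -0.0483  0.055   0.045 ] [[-0.0, -0.6], [0.6, -0.4], [-0.5, -0.1], [0.1, -0.3], [-0.5, 1.0], [0.4, 0.5]]
ts [ 0.6587  0.0454 -0.0483  0.0575  0.0423] [[-0.5, -0.1], [-0.1, -0.1], [0.0, 0.1], [0.0, 0.1], [-0.1, 0.0], [-0.1, 0.2], [0.1, 0.3], [0.1, -0.0], [0.1, -0.4], [0.7, -0.2], [-0.4, 0.1], [0.2, -0.1], [-0.4, 1.2], [0.5, 0.8]]
petri [0.444 0.126 0.015]
timer [ 0.433 -0.067  0.02 ]
cup [ 0.44  -0.291  0.076]
wash [ 0.541 -0.388  0.19 ]
beaker [0.555 0.344 0.069]
other [0.656 0.216 0.07 ]
yellow [ 0.658 -0.226  0.094]
wall [0.776 0.041 0.   ]
```

Both views agree on the pose: box at (0.659, 0.045), yaw −2.8°. I'll add a helper that works out the shift to any target in the box frame with the tool slanted 25°.

```bash
cat >> h.py <<'E'
BOX=np.array([.6587,.0454,0]); PSI=-.0483
Rb=R.from_euler("z",PSI)
def delta(x,y,z,tilt=25,pose=None):
    from rig import state
    s=state(); p=s["tcp_pos"]; r=R.from_euler("xyz",s["tcp_rot"],degrees=True)
    g=BOX+Rb.apply([x,y,z]); rg=Rb*R.from_euler("xyz",[180,-tilt,0],degrees=True)
    print("t",round(s["t"],2),"box-frame tcp mm",(Rb.inv().apply(p-BOX)*1e3).round(1),"rot",s["tcp_rot"].round(1),"F",s["force"].round(2))
    print("shift",r.inv().apply(g-p).round(4).tolist(),"rot",(r.inv()*rg).as_rotvec().round(4).tolist())
E
python3 - <<'E'
from h import *
delta(-.09,0,.35)
E
```

```text
t 0.1 box-frame tcp mm [-341.8 -674.3  204.9] rot [-179.9    0.    25. ] F [0.36 0.66 0.02]
shift [0.5366, -0.4798, -0.1446] rot [-0.1067, 0.4281, 0.476]
```

>>> apply_moves:
  plan:
    - {"translation": [0,0,-0.05],"rot": [0,0,0]}
    - {"translation": [0,0,-0.1],"rot": [0,0,0]}
    - {"translation": [0,0,-0.145],"rot": [0,0,0]}
    - {"translation": [0.035,-0.03,-0.145],"rot": [0,0,0]}
    - {"translation": [0.07,-0.062,-0.145],"rot": [0,0,0]}
    - {"translation": [0.105,-0.094,-0.145],"rot": [0,0,0]}
    - {"translation": [0.14,-0.126,-0.145],"rot": [0,0,0]}
    - {"translation": [0.175,-0.157,-0.145],"rot": [0,0,0]}
    - {"translation": [0.21,-0.188,-0.145],"rot": [0,0,0]}
    - {"translation": [0.245,-0.22,-0.145],"rot": [0,0,0]}
  jaw: 0

```text
t: 1.1
tcp_pos: [0.4144, -0.3072, 0.3504]
tcp_rot: [-180.0, 0.0, 25.0]
force: [1.3, 0.3, 0.0]
grip_width: 0.0178
gripper_force: 0.0
```

```bash
python3 - <<'E'
from h import *
delta(-.09,0,.35)
E
```

```text
t 1.1 box-frame tcp mm [-227.  -364.   350.4] rot [-180.    0.   25.] F [1.25 0.34 0.05]
shift [0.2906, -0.2584, 0.0003] rot [-0.1056, 0.4279, 0.4762]
```

>>> apply_moves:
  plan:
    - {"translation": [0.036,-0.032,0],"rot": [-0.013,0.053,0.06]}
    - {"translation": [0.073,-0.065,0],"rot": [-0.026,0.107,0.119]}
    - {"translation": [0.109,-0.097,0],"rot": [-0.04,0.16,0.179]}
    - {"translation": [0.145,-0.129,0],"rot": [-0.053,0.214,0.238]}
    - {"translation": [0.182,-0.162,0],"rot": [-0.066,0.267,0.298]}
    - {"translation": [0.218,-0.194,0],"rot": [-0.08,0.321,0.357]}
    - {"translation": [0.254,-0.226,0],"rot": [-0.093,0.374,0.417]}
    - {"translation": [0.285,-0.252,0],"rot": [-0.106,0.428,0.476]}
    - {"translation": [0.285,-0.252,0],"rot": [-0.106,0.428,0.476]}
    - {"translation": [0.285,-0.252,0],"rot": [-0.106,0.428,0.476]}

```text
t: 2.1
tcp_pos: [0.5658, 0.0403, 0.3502]
tcp_rot: [179.9, -25.0, -2.6]
force: [-0.4, -0.2, 0.0]
grip_width: 0.0007
gripper_force: 0.0
```

```bash
python3 - <<'E'
from h import *
delta(-.09,0,.13)
delta(-.05,0,.0686)
E
```

```text
t 2.1 box-frame tcp mm [-92.6  -9.6 350.2] rot [179.9 -25.   -2.6] F [-0.37 -0.23  0.  ]
shift [-0.0906, -0.0098, 0.2007] rot [-0.0001, 0.0005, 0.0025]
t 2.1 box-frame tcp mm [-92.6  -9.6 350.2] rot [179.9 -25.   -2.6] F [-0.37 -0.23  0.  ]
shift [-0.0802, -0.0098, 0.2732] rot [-0.0001, 0.0005, 0.0025]
```

>>> apply_moves:
  plan:
    - {"translation": [-0.018,-0.002,0.04],"rot": [0,0,0.0025]}
    - {"translation": [-0.036,-0.004,0.08],"rot": [0,0,0.0025]}
    - {"translation": [-0.054,-0.006,0.12],"rot": [0,0,0.0025]}
    - {"translation": [-0.072,-0.008,0.16],"rot": [0,0,0.0025]}
    - {"translation": [-0.09,-0.0098,0.2],"rot": [0,0,0.0025]}
    - {"translation": [-0.087,-0.0098,0.225],"rot": [0,0,0.0025]}
    - {"translation": [-0.084,-0.0098,0.25],"rot": [0,0,0.0025]}
    - {"translation": [-0.08,-0.0098,0.273],"rot": [0,0,0.0025]}
    - {"translation": [-0.08,-0.0098,0.273],"rot": [0,0,0.0025]}
    - {"translation": [-0.08,-0.0098,0.273],"rot": [0,0,0.0025]}

```text
t: 3.1
tcp_pos: [0.6091, 0.0467, 0.0691]
tcp_rot: [180.0, -25.0, -2.9]
force: [0.1, 0.5, 0.4]
grip_width: 0.0003
gripper_force: 0.0
```

```bash
python3 - <<'E'
from h import *
from rig import vision
delta(-.03,0,.0686)
delta(-.01,0,.0686)
a=vision.grab_frame("side"); b=vision.grab_frame("top")
A=cv2.resize(a["image"][140:210,235:315],None,fx=5,fy=5,interpolation=cv2.INTER_CUBIC)
B=cv2.resize(b["image"][125:195,205:275],None,fx=5,fy=5,interpolation=cv2.INTER_CUBIC)
cv2.imwrite("pics/near.png",np.hstack([A,B]))
E
```

```text
t 3.1 box-frame tcp mm [-49.6  -1.1  69.1] rot [180.  -25.   -2.9] F [0.12 0.51 0.42]
shift [0.0176, -0.0012, 0.0087] rot [0.0015, 0.0008, -0.0017]
t 3.1 box-frame tcp mm [-49.6  -1.1  69.1] rot [180.  -25.   -2.9] F [0.12 0.51 0.42]
shift [0.0357, -0.0012, 0.0172] rot [0.0015, 0.0008, -0.0017]
```

View pics/near.png

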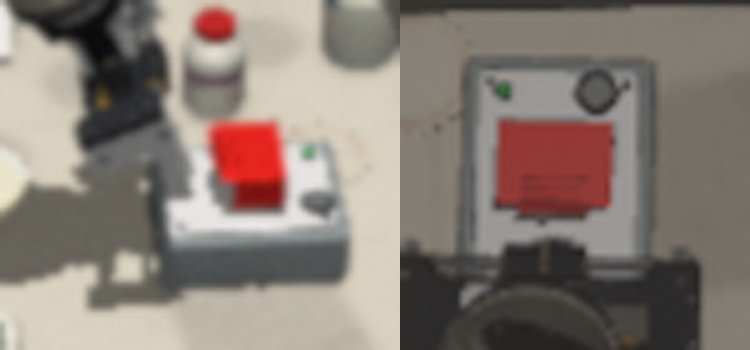

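The finger is in front of the guard, near (170,170) in the left half, lined up with its middle and clear of everything. Now I'll push in slowly.

>>> apply_moves:
  plan:
    - {"translation": [0.006,-0.001,0.0028],"rot": [0,0,0]}
    - {"translation": [0.012,-0.001,0.0056],"rot": [0,0,0]}
    - {"translation": [0.0176,-0.001,0.0085],"rot": [0,0,0]}
    - {"translation": [0.0195,-0.001,0.0094],"rot": [0,0,0]}
    - {"translation": [0.0213,-0.001,0.0103],"rot": [0,0,0]}
    - {"translation": [0.0232,-0.001,0.0112],"rot": [0,0,0]}
    - {"translation": [0.025,-0.001,0.012],"rot": [0,0,0]}
    - {"translation": [0.0268,-0.001,0.0129],"rot": [0,0,0]}
    - {"translation": [0.0268,-0.001,0.0129],"rot": [0,0,0]}

```text
t: 4.1
tcp_pos: [0.6395, 0.0469, 0.0689]
tcp_rot: [-180.0, -25.0, -2.9]
force: [-0.6, -0.9, -1.5]
grip_width: 0.0004
gripper_force: 0.2
```

```bash
python3 - <<'E'
from h import *
from rig import vision
delta(-.01,0,.0686)
a=vision.grab_frame("side"); b=vision.grab_frame("top")
A=cv2.resize(a["image"][140:210,235:315],None,fx=5,fy=5,interpolation=cv2.INTER_CUBIC)
B=cv2.resize(b["image"][125:195,205:275],None,fx=5,fy=5,interpolation=cv2.INTER_CUBIC)
cv2.imwrite("pics/in1.png",np.hstack([A,B]))
E
```

```text
t 4.1 box-frame tcp mm [-19.2   0.5  68.9] rot [-180.   -25.    -2.9] F [-0.57 -0.87 -1.47]
shift [0.0082, 0.0005, 0.0042] rot [0.0002, -0.0004, -0.0022]
```

View pics/in1.png

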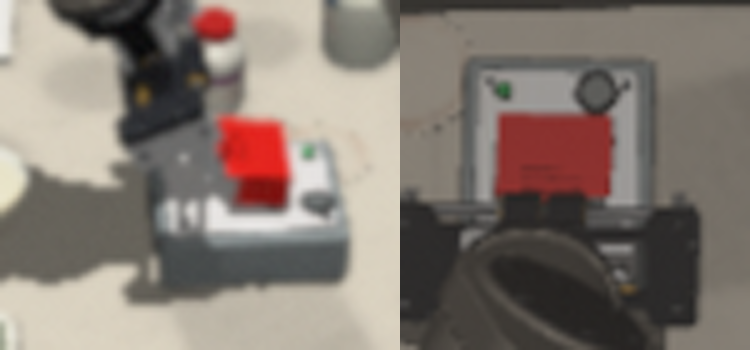

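The guard is tipping up: in the left half its front edge rises to about (222,118), and in the right half its front edge has moved back to about row 195. The box hasn't moved and the forces are small, so I'll continue.

>>> apply_moves:
  plan:
    - {"translation": [0.0018,0,0.0008],"rot": [0,0,0]}
    - {"translation": [0.0036,0,0.0017],"rot": [0,0,0]}
    - {"translation": [0.0054,0,0.0025],"rot": [0,0,0]}
    - {"translation": [0.0072,0,0.0034],"rot": [0,0,0]}
    - {"translation": [0.009,0,0.0042],"rot": [0,0,0]}
    - {"translation": [0.0109,0,0.0051],"rot": [0,0,0]}
    - {"translation": [0.0127,0,0.0059],"rot": [0,0,0]}
    - {"translation": [0.0145,0,0.0068],"rot": [0,0,0]}
    - {"translation": [0.0163,0,0.0076],"rot": [0,0,0]}
    - {"translation": [0.0163,0,0.0076],"rot": [0,0,0]}

```text
t: 5.2
tcp_pos: [0.6576, 0.0459, 0.069]
tcp_rot: [-179.9, -25.0, -2.9]
force: [-2.3, 0.5, -0.1]
grip_width: 0.0007
gripper_force: 0.8
```

```bash
python3 - <<'E'
from h import *
from rig import vision
delta(.005,0,.0686)
a=vision.grab_frame("side"); b=vision.grab_frame("top")
A=cv2.resize(a["image"][140:210,235:315],None,fx=5,fy=5,interpolation=cv2.INTER_CUBIC)
B=cv2.resize(b["image"][125:195,205:275],None,fx=5,fy=5,interpolation=cv2.INTER_CUBIC)
cv2.imwrite("pics/in2.png",np.hstack([A,B]))
E
```

```text
t 5.2 box-frame tcp mm [-1.1  0.5 69. ] rot [-179.9  -25.    -2.9] F [-2.35  0.48 -0.12]
shift [0.0054, 0.0005, 0.003] rot [0.0001, -0.0006, -0.0023]
```

View pics/in2.png

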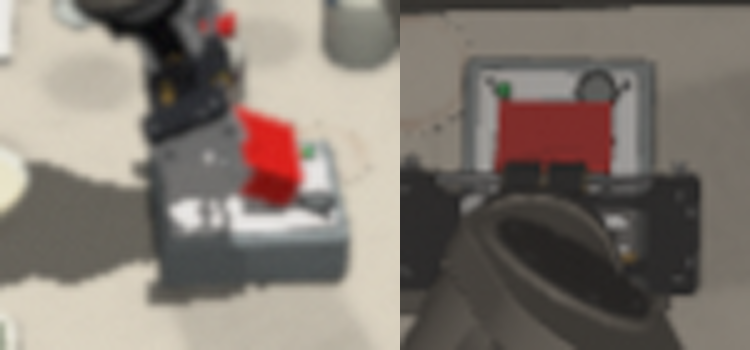

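The guard is well up, about 0.5 rad, and the box hasn't moved. I'll push the last millimetres in small steps and watch the force for the stop.

>>> apply_moves:
  plan:
    - {"translation": [0.0009,0,0.0004],"rot": [0,0,0]}
    - {"translation": [0.0018,0,0.0008],"rot": [0,0,0]}
    - {"translation": [0.0027,0,0.0013],"rot": [0,0,0]}
    - {"translation": [0.0036,0,0.0017],"rot": [0,0,0]}
    - {"translation": [0.0045,0,0.0021],"rot": [0,0,0]}
    - {"translation": [0.0045,0,0.0021],"rot": [0,0,0]}

```text
t: 5.9
tcp_pos: [0.6624, 0.0457, 0.069]
tcp_rot: [-179.9, -25.0, -2.9]
force: [-1.9, 0.5, 1.7]
grip_width: 0.0004
gripper_force: 1.1
```

```bash
python3 - <<'E'
from h import *
delta(.005,0,.0686)
E
```

```text
t 5.9 box-frame tcp mm [ 3.7  0.5 69. ] rot [-179.9  -25.    -2.9] F [-1.93  0.49  1.66]
shift [0.0011, 0.0005, 0.0009] rot [0.0001, -0.0005, -0.0022]
```

>>> apply_moves:
  plan:
    - {"translation": [0.0009,0,0.0004],"rot": [0,0,0]}
    - {"translation": [0.0014,0,0.0006],"rot": [0,0,0]}
    - {"translation": [0.0014,0,0.0006],"rot": [0,0,0]}

```text
t: 6.2
tcp_pos: [0.6638, 0.0456, 0.0689]
tcp_rot: [-180.0, -25.0, -2.9]
force: [-3.1, 0.8, 0.3]
grip_width: 0.0005
gripper_force: 1.1
```

>>> apply_moves:
  plan:
    - {"translation": [0.0009,0,0.0004],"rot": [0,0,0]}
    - {"translation": [0.0009,0,0.0004],"rot": [0,0,0]}

```text
t: 6.4
tcp_pos: [0.6645, 0.0456, 0.0688]
tcp_rot: [-180.0, -25.0, -2.9]
force: [-3.3, 0.2, 1.1]
grip_width: 0.0004
gripper_force: 1.9
```

>>> apply_moves:
  plan:
    - {"translation": [0.0009,0,0.0004],"rot": [0,0,0]}
    - {"translation": [0.0009,0,0.0004],"rot": [0,0,0]}

```text
t: 6.6
tcp_pos: [0.665, 0.0455, 0.0686]
tcp_rot: [-180.0, -25.0, -2.9]
force: [-8.3, 0.4, 3.4]
grip_width: 0.0004
gripper_force: 4.7
```

>>> apply_moves:
  plan:
    - {"translation": [0.0009,0,0.0004],"rot": [0,0,0]}
    - {"translation": [0.0009,0,0.0004],"rot": [0,0,0]}

```text
t: 6.8
tcp_pos: [0.6654, 0.0455, 0.0684]
tcp_rot: [-180.0, -24.9, -2.9]
force: [-14.2, 0.9, 7.4]
grip_width: 0.0003
gripper_force: 8.4
```

The force is climbing to 14 N, so the toggle is at its far stop where expected (x ≈ 6 mm, against 5 computed). Now I'll draw straight back.

>>> apply_moves:
  plan:
    - {"translation": [-0.0027,0,-0.0013],"rot": [0,0,0]}
    - {"translation": [-0.0063,0,-0.003],"rot": [0,0,0]}
    - {"translation": [-0.0109,0,-0.0051],"rot": [0,0,0]}
    - {"translation": [-0.0154,0,-0.0072],"rot": [0,0,0]}
    - {"translation": [-0.0199,0,-0.0093],"rot": [0,0,0]}
    - {"translation": [-0.0254,0,-0.0118],"rot": [0,0,0]}
    - {"translation": [-0.0308,0,-0.0144],"rot": [0,0,0]}
    - {"translation": [-0.0399,0,-0.0186],"rot": [0,0,0]}
    - {"translation": [-0.0544,0,-0.0254],"rot": [0,0,0]}
    - {"translation": [-0.0725,0,-0.0338],"rot": [0,0,0]}

```text
t: 7.8
tcp_pos: [0.5861, 0.0493, 0.0691]
tcp_rot: [-179.9, -25.0, -3.0]
force: [0.8, 0.1, -0.4]
grip_width: 0.0005
gripper_force: 0.0
```

>>> apply_moves:
  plan:
    - {"translation": [-0.01,0,-0.04],"rot": [0,0,0]}
    - {"translation": [-0.02,0,-0.08],"rot": [0,0,0]}
    - {"translation": [-0.03,0,-0.12],"rot": [0,0,0]}
    - {"translation": [-0.03,0,-0.12],"rot": [0,0,0]}
    - {"translation": [-0.03,0,-0.12],"rot": [0,0,0]}

```text
t: 8.3
tcp_pos: [0.5092, 0.053, 0.1662]
tcp_rot: [-180.0, -25.2, -2.9]
force: [0.6, -0.1, -0.6]
grip_width: 0.0006
gripper_force: 0.0
```

```bash
python3 - <<'E'
from h import *
from rig import vision
delta(-.1,0,.15)
a=vision.grab_frame("side"); b=vision.grab_frame("top")
A=cv2.resize(a["image"][140:210,235:315],None,fx=5,fy=5,interpolation=cv2.INTER_CUBIC)
B=cv2.resize(b["image"][125:195,205:275],None,fx=5,fy=5,interpolation=cv2.INTER_CUBIC)
cv2.imwrite("pics/end.png",np.hstack([A,B]))
E
```

```text
t 8.3 box-frame tcp mm [-149.7    0.4  166.2] rot [-180.   -25.2   -2.9] F [ 0.59 -0.06 -0.58]
shift [0.0381, 0.0003, 0.0358] rot [0.0005, -0.0034, -0.0026]
```

View pics/end.png

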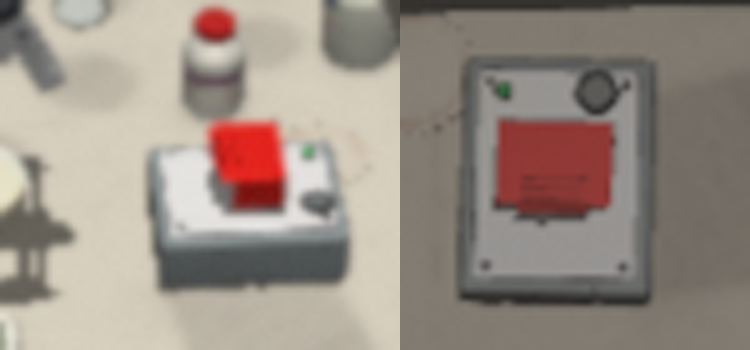

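The guard is shut, with its front edge back at its original row (about 207), the box hasn't moved and the finger is clear. I'll hand it in.

```bash
python3 -c "
from rig import env
print(env.finish_job())"
```

```text
the job is handed in; nothing more can be done
None
```

I raised the red guard, pushed its toggle over to the far stop and drew back; the last pictures show the guard shut and the red box unmoved. The toggle being on is judged from the force rise at its stop, since the shut guard hides it; the job is handed in, with no verdict returned.

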